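Set up a test tile and open the push-and-turn oxide bottle

TASK

Get ready to brush a test tile: slide the tall tile straight up out of the slotted rack and stand it upright in the groove of the small stand beside the bottle, fully down, roughly centred, and let go of it. Then open the bottle's safety cap: push the cap down, keep it down while twisting it anticlockwise until it is free, and finish while still holding the cap level a few centimetres straight above the bottle - do not put it down or let it go. Leave the short tiles, cup, glaze jar and timer where they are.

Things in the scene. Friction and masses are not known exactly. Their poses are not given: they have to be found in the camera images.
- tall_tile_mid (a point): Centre of the loose tall test tile: plain pale slab, 60 mm wide, 115 mm tall, 8 mm thick, 99 g, with a 7 mm hanging hole 11 mm below its top edge. Own axes: x through the thickness, y along the width, z up. It starts upright in one of the rack's three grooves, standing 85 mm out of the block; take it across its 8 mm thickness near the top edge.
- rack: Fixed wooden block with three open-ended grooves, 160 mm (x) by 84 mm (y) by 40 mm high, origin at the centre of its underside on the table. Grooves run along its y axis at x = -50, 0 and +50 mm, 10.5 mm wide, floor 10 mm above the table. The tall tile is in any one of them, short tiles in the other two.
- short_tile_a: A loose short tile, 60 wide, 58 tall, 8 mm thick, upright in the rack, its top 68 mm above the table; origin at the centre of its lower edge. To be left alone.
- short_tile_b: The other short tile, same as the first. To be left alone.
- stand: Fixed wooden stand, 56 mm (x) by 70 mm (y), origin at the centre of its underside on the table. One open-ended groove along its y axis at x = 0: 11 mm wide, floor 12 mm above the table, block top at 36 mm, then lips flare to a mouth 25 mm wide at 49 mm height. A tile fully down in it has its centre 69.5 mm above the table and its thickness along the stand's x; it may lean a few degrees.
- stand_slot (a point): Centre of the floor of the stand's groove.
- bottle_neck_top (a point): Top centre of the neck of the bottle, 122 mm above the table. White round bottle, 74 mm across, fixed in a dark weighted holder 92 mm across; it cannot move or turn. Shoulder slopes from 78 mm height in to a 28 mm wide neck at 94 mm. Two notched tabs on the neck hold the cap.
- cap_mid (a point): Centre of the loose round black ribbed safety cap, 52 mm across, 28 mm tall (point 14 mm above its lower rim), 30 g; grip it across at any yaw. Locked, its centre is 122 mm above the table. Unpressed it neither turns nor lifts. Pressed 6 to 9 mm down and turned anticlockwise seen from above by 60 to 120 degrees (80 is good) it is free to lift straight up.
- cap_spring (a joint): How far the spring button between neck and cap is pressed down, in m: 0 with the cap at rest or off, at most 0.010. It resists with 4 N at first, about 8 N at 7 mm, 10 N at the bottom. Two lugs in the cap sit in notches 5 mm deep under tabs of the neck, so less than 5 mm frees nothing.
- biscuit_cup: Loose small biscuit-fired cup, 67 mm wide, 61 mm tall, origin under its centre; a bystander.
- glaze_jar: Loose white glaze jar with dark lid, 51 mm wide, 60 mm tall, origin under its centre; a bystander.
- drying_timer: Loose round wind-up timer, 63 mm wide, 43 mm tall, origin under its centre; a bystander.
Mind the look-alikes: they are no part of the job. What is shaped like the stand but purple or yellow is not meant.

How it is judged:
By the outcome, as a careful person would: the job done as asked, in the order asked, and still so for the second after the job is handed in, while the arm keeps its last pose, push and grip.
It also fails if it takes over 51 s, if anything falls off the work surface, if the arm or the gripper's body presses on something with over 40 N, if the wrist force passes 120 N, or if a joint passes its speed limit or range.

ROBOT

A 6-joint arm with a two-finger parallel gripper is mounted at the origin on a cart in front of the work surface, level with it; the furniture and walls round the work are solid. World frame = base frame: x ahead of the robot, y to its left, z up, the work surface at z = 0. Lengths are in m, angles in rad, forces in N, time in s.
With the tool pointing down it reaches from about 0.35 to 0.775 m from the base axis. Payload 5.5 kg.
Tool frame: the origin (TCP) lies at the very end of the fingers, on their centre line; the grasp point (between the pads) lies env.hold_point_z behind it (env.hold_point_z is the distance from the TCP to the grasp point, in m); z points along the fingers, y is the line along which they close (so a half turn about z gives the same grasp; the last joint's range is limited). The gripper opens to 85 mm and grips with 20 to 120 N. Pads are 22 mm wide; open, the fingers measure 114 mm over their backs; the gripper's body (76 mm by 85 mm) begins 54 mm behind the grasp point. The pads swing forward as they close: fully open they stand 13 mm farther back than shut.
Start: joints at [-1.379, 0.313, 0.046, 1.304, 0, 1.431], TCP at [0.187, -0.544, 0.231] pointing down, gripper open.
Joint ranges: [-2.76, 2.76], [-0.86, 1.69], [-1.03, 1.26], [-2.2, 2.34], [-1.47, 1.5], [-3.14, 3.14]. Speed limits (rad/s): [2.57, 2.57, 3.14, 3.14, 3.14, 3.14].

INTERFACE

Orientations are given as a unit quaternion [w, x, y, z].
In Python, from workcell import env gives the robot as it stands.
- The arm moves only by the tool carry_out, never from a script. Its argument "steps" is a list of rows, each a list of 3 entries, a list of its own where there are three numbers: the turn, a rotation vector about the tool's x, y, z in degrees, then the shift along the tool's x, y, z in cm, then the closure in counts, from 0 (fully open) to 255 (shut). A call has exactly 8 rows; each row is the pose to reach, as a shift and turn from the pose commanded when the call began, along the tool's axes at that moment; what a row does not reach only later rows make up. A row lasts 1/8 s, in which the tool goes at most 62.5 mm and 10.7 degrees, less where a joint would pass 70% of its speed; a pose out of reach is approached as far as the arm can. A call with a gripper value outside its range is refused whole. The fingers move at their own pace and stop on an object; "force" is the grip in N (left out, the last holds). Time passes only in rows, so rows that repeat a pose let the fingers close, or fill a call up. It gives the time, the measured TCP pose, the force, the opening and the grip force at its end, in the units of the state.
- env.get_state(): the state, without advancing time (a new reading comes with each control period).
- env.read_camera(name): name is "scene" or "top" or "wrist"; returns (picture, depth): 480x640x3 uint8, red, green, blue; 480x640 float32, m along the optical axis (not along the pixel's ray), 0 where there is no reading.
- env.get_calibration(name): a dict with "fx", "fy", "cx", "cy" (pixels), "D" ([k1, k2, p1, p2, k3] as OpenCV has them; the pictures are not rectified), "origin" and "orientation" of the camera in the world. Camera axes: x right, y up, looking along -z (the intrinsics and any distortion apply to the point x, -y, -z); pixel columns grow to the right and rows downward; lengths in m; the calibration is good to about 2 mm. A picture is of the moment at which its call begins: read the wrist's pose just before it. get_calibration takes no time and is no camera call; for the wrist camera it gives the pose at the moment of the call.
- env.hand_in(): hands the job in; it is judged then, once.
The state is a dict: "clock": time; "joint_pos": joint angles; "qvel": joint speeds; "tau": joint torques, N m; "tcp_pos": TCP position; "orientation": TCP orientation; "wrist_force": force on the tool from outside, world axes, zero at the start; "ft_torque": the same for the moment, N m; "finger_gap": finger opening in m; "grip_force": force on a finger pad.
Only numpy, scipy, OpenCV 4.12 (cv2) and the standard library are available. Lean on these libraries where they do the work, as an engineer would, in place of code of your own. Each camera call takes 0.05 s, during which the arm holds its last target. There are 200 camera calls.

## Working session

There is one attempt and no reset: what is moved stays moved. The work goes in short steps, Python scripts to look and compute and a tool call to move; the robot and the scene stay as the last step left them, time stands still between calls to the robot, and variables do not carry over. Pictures are saved under pics/ and viewed, at most 10 in all, crops included, and the job is handed in when it is done.

Besides the shell and the picture viewer there is one more tool, called after ">>>" as name([rows], argument=value, ...), one row to a line, values as JSON. carry_out: Moves the arm, as the interface text tells. Its arguments: {"type":"object","properties":{"steps":{"type":"array","items":{"type":"array"}},"force":{"type":"number"}},"required":["steps"]}

```bash
mkdir -p pics; ls
cat > h.py <<'E'
from workcell import env
import numpy as np, cv2
from scipy.spatial.transform import Rotation as R
def rot(q): return R.from_quat([q[1],q[2],q[3],q[0]])
def look(n):
    c=env.get_calibration(n); p,d=env.read_camera(n); return p,d,c
def ray(c,u,v):
    K=np.array([[c['fx'],0,c['cx']],[0,c['fy'],c['cy']],[0,0,1]])
    x=cv2.undistortPoints(np.array([[[u,v]]],float),K,np.array(c['D'],float))[0,0]
    return np.array(c['origin']),rot(c['orientation']).apply([x[0],-x[1],-1])
def onplane(c,u,v,z):
    o,r=ray(c,u,v); return o+r*(z-o[2])/r[2]
def bydepth(c,u,v,d):
    o,r=ray(c,u,v); return o+r*d[int(v),int(u)]
def save(n,p): cv2.imwrite('pics/'+n,cv2.cvtColor(p,cv2.COLOR_RGB2BGR))
E
python3 - <<'E'
from h import *
import pickle
print(env.get_state(),env.hold_point_z)
o={}
for n in('scene','top'):
    o[n]=look(n); save(n+'.png',o[n][0]); print(n,o[n][2])
pickle.dump(o,open('o.pkl','wb'))
E
```

```text
pics
{'clock': 0.0, 'joint_pos': array([-1.37859384e+00,  3.14015413e-01,  4.49755134e-02,  1.30355715e+00,
        1.54469374e-05,  1.43120256e+00]), 'qvel': array([ 1.10463732e-03, -1.90724139e-07,  2.83252063e-04, -4.76452835e-04,
        2.14639025e-05, -3.03306683e-04]), 'tau': array([ 9.03631480e-04, -4.80626893e+01,  2.98533601e+01,  1.92861131e-02,
       -3.15232614e-05,  2.55596836e-05]), 'tcp_pos': array([ 0.18720509, -0.54315012,  0.23039888]), 'orientation': array([-9.00253225e-04,  9.86270040e-01,  1.65138118e-01, -1.59599105e-05]), 'wrist_force': array([ 0.45613861, -0.58031577,  0.25255938]), 'ft_torque': array([ 0.04026285,  0.02594602, -0.04527657]), 'grip_force': 0.0, 'finger_gap': 0.08569141911234056} 0.0187
scene {'fx': 497.0461765350788, 'fy': 497.0461765350788, 'cx': 315.8022170824284, 'cy': 248.49949573219232, 'D': array([-0.05469793,  0.        ,  0.        ,  0.        ,  0.        ]), 'origin': array([0.12174022, 0.70098413, 0.62878248]), 'orientation': array([-0.1928278 , -0.11222045,  0.46523797,  0.85660822])}
top {'fx': 462.26691205005085, 'fy': 462.26691205005085, 'cx': 318.8820792581335, 'cy': 245.10045419554496, 'D': array([-0.08529938,  0.        ,  0.        ,  0.        ,  0.        ]), 'origin': array([ 0.41615109, -0.02092925,  1.26883126]), 'orientation': array([-0.70461998, -0.01555174,  0.02217529,  0.70906776])}
```

View pics/scene.png

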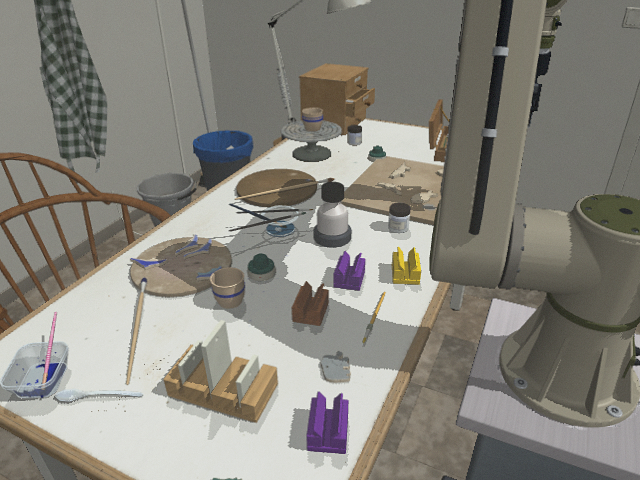

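View pics/top.png

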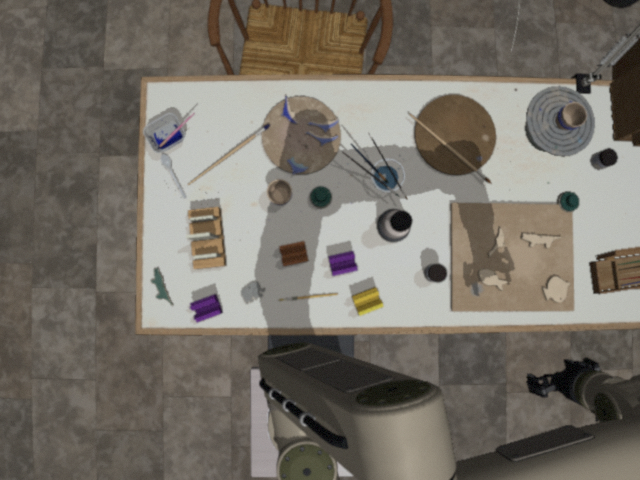

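The scene picture shows the wooden rack at (222,380) with the tall tile in it at (215,355), and the bottle with its black cap at (333,192). Stand candidates are brown (310,303), purple (349,270), purple (328,422) and yellow (406,266). The top picture shows the same things: rack (207,238), brown stand (293,253), purple (342,262) and (206,307), yellow (367,300), cap (400,220). Cap look-alikes are the dark-lidded jar (436,272), the other jar (606,157) and the green timers (320,196) and (568,201). I choose the brown wooden stand and the black ribbed cap on the white bottle.

```bash
cat >> h.py <<'E'
def cloud(c,d):
    v,u=np.mgrid[0:480,0:640]
    K=np.array([[c['fx'],0,c['cx']],[0,c['fy'],c['cy']],[0,0,1]])
    x=cv2.undistortPoints(np.stack([u.ravel(),v.ravel()],1).astype(float)[:,None],K,np.array(c['D'],float))[:,0]
    P=rot(c['orientation']).apply(np.c_[x[:,0],-x[:,1],-np.ones(len(x))])*d.ravel()[:,None]+np.array(c['origin'])
    P[d.ravel()<=0]=np.nan
    return P.reshape(480,640,3)
def rect(pts):
    (c,s,a)=cv2.minAreaRect((pts[:,:2]*1000).astype(np.float32)); return np.round(c,1),np.round(s,1),round(a,1),len(pts)
E
python3 - <<'E'
from h import *
import pickle
o=pickle.load(open('o.pkl','rb'))
P=cloud(o['top'][2],o['top'][1]); S=cloud(o['scene'][2],o['scene'][1])
def box(P,u0,u1,v0,v1,z0,z1):
    Q=P[v0:v1,u0:u1].reshape(-1,3); return Q[(Q[:,2]>z0)&(Q[:,2]<z1)]
for n,a in dict(rackall=(180,232,198,275,.03,.14),racktop=(180,232,198,275,.03,.05),shorts=(180,232,198,275,.058,.08),tall=(180,232,198,275,.1,.14),stand=(274,312,235,270,.03,.06),cap=(375,416,200,245,.126,.15),capall=(375,416,200,245,.1,.15)).items():
    q=box(P,*a); print('top',n,rect(q),np.round(q.mean(0),4),q[:,2].max())
for n,a in dict(tall=(190,240,310,400,.08,.14),talltop=(190,240,310,400,.118,.14),cap=(315,350,175,208,.125,.15),stand=(285,335,275,330,.03,.06),rack=(155,285,310,425,.02,.14)).items():
    q=box(S,*a); print('scene',n,rect(q),np.round(q.mean(0),4),q[:,2].max())
t,s=o['top'][0],o['scene'][0]
a=cv2.resize(t[190:320,170:440],(800,385),interpolation=2)
save('c1.png',a)
E
```

```text
top rackall (array([503.5, 270.7]), array([161.3,  86.6]), 6.3, 1832) [0.5036 0.2685 0.0481] 0.12911628922265095
top racktop (array([503.5, 270.7]), array([161.3,  86.6]), 6.3, 1489) [0.5033 0.2684 0.0396] 0.049869609607582355
top shorts (array([503.7, 269.9]), array([108.9,  61.1]), 6.1, 179) [0.5042 0.2694 0.0677] 0.07855575297976425
top tall (array([503.2, 271.4]), array([ 8.4, 62.2]), 5.3, 109) [0.5031 0.2694 0.1216] 0.12911628922265095
top stand (array([459.9,  36.8]), array([55.8, 69.7]), 11.8, 441) [0.4596 0.0368 0.0407] 0.05382334562761981
top cap (array([ 535.5, -235.6]), array([50.4, 50.4]), 88.0, 358) [ 0.5354 -0.2356  0.1362] 0.1444904946906529
top capall (array([ 535.2, -235.3]), array([51., 51.]), 88.0, 384) [ 0.535  -0.2343  0.135 ] 0.1444904946906529
scene tall (array([504.4, 273.3]), array([ 9.9, 62.6]), 4.8, 767) [0.5021 0.2771 0.1071] 0.12768584294251073
scene talltop (array([504.4, 273.8]), array([ 9.6, 61.7]), 5.0, 254) [0.5035 0.2755 0.1236] 0.12768584294251073
scene cap (array([ 539.3, -232.3]), array([52. , 52.8]), 56.4, 284) [ 0.536  -0.2268  0.1344] 0.13951090677555283
scene stand (array([467.7,  13.3]), array([ 55.8, 125.6]), 11.9, 670) [0.4596 0.0437 0.0403] 0.05367183633767103
scene rack (array([504.9, 273.9]), array([162.2,  87.5]), 6.3, 5431) [0.4943 0.2838 0.0531] 0.12768584294251073
```

View pics/c1.png

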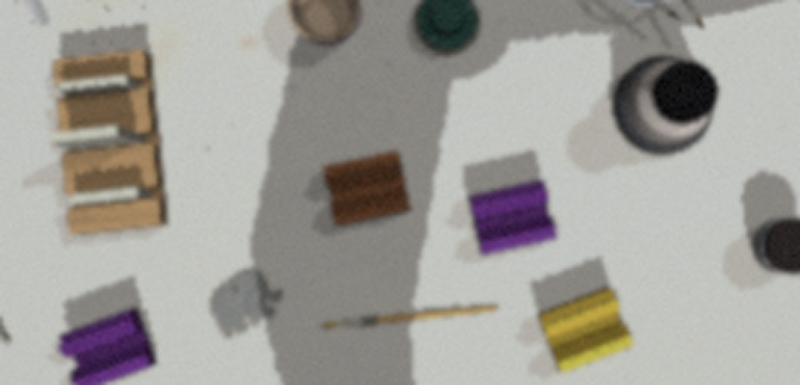

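The crop confirms the choice: wooden rack at (105,140) with the tall tile in its middle groove, brown stand at (367,187), black cap at (684,92). Measured sizes match the description (rack 161x86, stand 56x70, cap 51 mm).

```bash
cat >> h.py <<'E'
def go(x,y,z,yaw):
    "turn (deg) and shift (cm) in tool axes to reach tcp xyz, pointing down, tool x at yaw deg"
    s=env.get_state(); T=rot(s['orientation'])
    G=R.from_euler('z',yaw,degrees=True)*R.from_euler('x',180,degrees=True)
    print('turn',np.round((T.inv()*G).as_rotvec(degrees=True),1),'shift',np.round(T.inv().apply(np.array([x,y,z])-s['tcp_pos'])*100,2))
def st():
    s=env.get_state(); print(round(s['clock'],2),np.round(s['tcp_pos'],4),'xyaw',np.round(np.degrees(np.arctan2(*rot(s['orientation']).apply([1,0,0])[[1,0]])),1),'zaxis',np.round(rot(s['orientation']).apply([0,0,1]),3),'F',np.round(s['wrist_force'],1),'gap',round(s['finger_gap'],4),'j',np.round(s['joint_pos'],2))
E
python3 -c "
from h import *
st();go(.45,-.2,.25,60);go(.504,.272,.20,96.2)"
```

```text
0.1 [ 0.1872 -0.5432  0.2305] xyaw 19.0 zaxis [-0.     0.002 -1.   ] F [ 0.5 -0.6 -1.1] gap 0.0855 j [-1.38  0.31  0.05  1.3  -0.    1.43]
turn [ -0.1  -0.  -41. ] shift [ 36.03 -23.89  -1.9 ]
turn [ -0.1  -0.1 -77.2] shift [ 56.51 -66.75   3.17]
```

>>> carry_out([
  [[0,0,-41],[36,-23.9,-1.9],0],
  [[0,0,-41],[36,-23.9,-1.9],0],
  [[0,0,-41],[36,-23.9,-1.9],0],
  [[0,0,-41],[36,-23.9,-1.9],0],
  [[0,0,-41],[36,-23.9,-1.9],0],
  [[0,0,-41],[36,-23.9,-1.9],0],
  [[0,0,-77.2],[56.5,-66.8,0],0],
  [[0,0,-77.2],[56.5,-66.8,0],0],
])

```text
clock: 1.1
tcp_pos: [0.4362, -0.121, 0.2434]
orientation: [-0.0, 0.756, 0.655, -0.0]
wrist_force: [1.3, 0.1, -0.8]
finger_gap: 0.0854
grip_force: 0.0
```

```bash
python3 -c "
from h import *
st();go(.504,.272,.20,96.2)"
```

```text
1.1 [ 0.4362 -0.121   0.2434] xyaw 81.8 zaxis [-0.  0. -1.] F [ 1.3  0.1 -0.8] gap 0.0854 j [-0.45  0.07 -0.22  1.28  0.    1.26]
turn [ -0.   -0.  -14.4] shift [39.86  1.14  4.35]
```

>>> carry_out([
  [[0,0,-14.4],[39.9,1.1,4.3],0],
  [[0,0,-14.4],[39.9,1.1,4.3],0],
  [[0,0,-14.4],[39.9,1.1,4.3],0],
  [[0,0,-14.4],[39.9,1.1,4.3],0],
  [[0,0,-14.4],[39.9,1.1,4.3],0],
  [[0,0,-14.4],[39.9,1.1,4.3],0],
  [[0,0,-14.4],[39.9,1.1,4.3],0],
  [[0,0,-14.4],[39.9,1.1,4.3],0],
])

```text
clock: 2.1
tcp_pos: [0.5053, 0.2718, 0.1996]
orientation: [-0.0, 0.669, 0.744, -0.001]
wrist_force: [0.8, -0.4, 0.2]
finger_gap: 0.0855
grip_force: 0.0
```

Run:
```python
from h import *
st()
p,d,c=look('wrist'); save('w1.png',p); P=cloud(c,d)
Q=P.reshape(-1,3); m=(Q[:,2]>.117)&(Q[:,2]<.132)&(abs(Q[:,0]-.504)<.03)&(abs(Q[:,1]-.272)<.05)
print(rect(Q[m]),Q[m].mean(0))
m=(Q[:,2]>.05)&(Q[:,2]<.11)&(abs(Q[:,0]-.504)<.08)&(abs(Q[:,1]-.272)<.05)
print(m.sum())
```

```text
2.1 [0.5053 0.2718 0.1996] xyaw 96.1 zaxis [-0.002 -0.001 -1.   ] F [ 0.8 -0.4  0.2] gap 0.0855 j [ 0.35  0.32 -0.02  1.23 -0.    1.82]
(array([504.4, 274.1]), array([ 7.6, 60.5]), 5.9, 964) [0.5039837  0.27649601 0.1250282 ]
1957
```

View pics/w1.png

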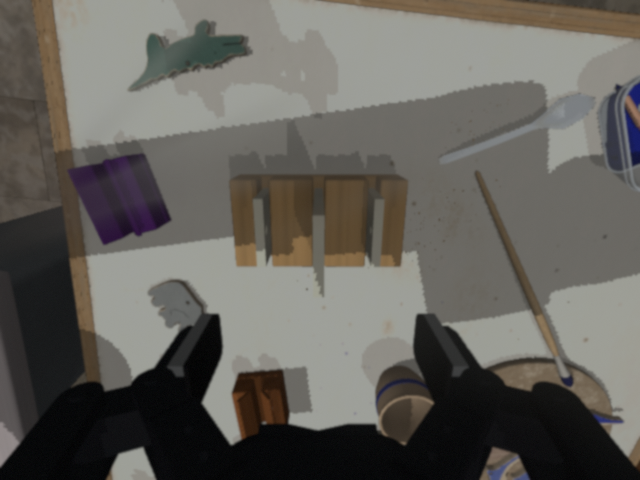

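The wrist view shows the rack at (319,220) with the tall tile's top edge at (319,240), centred between the fingers at a yaw of about 6°. Now descending and gripping.

>>> carry_out([
  [[0,0,0],[0.1,-0.1,5],0],
  [[0,0,0],[0.1,-0.1,8],0],
  [[0,0,0],[0.1,-0.1,10.8],0],
  [[0,0,0],[0.1,-0.1,10.8],0],
  [[0,0,0],[0.1,-0.1,10.8],120],
  [[0,0,0],[0.1,-0.1,10.8],255],
  [[0,0,0],[0.1,-0.1,10.8],255],
  [[0,0,0],[0.1,-0.1,10.8],255],
], force=40)

```text
clock: 3.15
tcp_pos: [0.5051, 0.2711, 0.0934]
orientation: [0.0, 0.67, 0.743, 0.0]
wrist_force: [0.3, 0.0, -0.2]
finger_gap: 0.0123
grip_force: 0.0
```

>>> carry_out([
  [[0,0,0],[0,0,0],255],
  [[0,0,0],[0,0,0],255],
  [[0,0,0],[0,0,0],255],
  [[0,0,0],[0,0,-0.3],255],
  [[0,0,0],[0,0,-1],255],
  [[0,0,0],[0,0,-2],255],
  [[0,0,0],[0,0,-3],255],
  [[0,0,0],[0,0,-4],255],
])

```text
clock: 4.15
tcp_pos: [0.5047, 0.2709, 0.1337]
orientation: [-0.0, 0.67, 0.743, -0.0]
wrist_force: [0.0, 0.1, -0.4]
finger_gap: 0.0078
grip_force: 39.2
```

```bash
python3 -c "
from h import *
st();go(.4599,.0368,.18,101.8)"
```

```text
4.15 [0.5047 0.2709 0.1337] xyaw 95.9 zaxis [-0. -0. -1.] F [ 0.   0.1 -0.4] gap 0.0078 j [ 0.35  0.35 -0.14  1.08  0.    1.82]
turn [-0.   0.  -5.9] shift [-22.83  -6.86  -4.63]
```

>>> carry_out([
  [[0,0,0],[0,0,-3],255],
  [[0,0,0],[0,0,-5.6],255],
  [[0,0,-2],[-5,-1.5,-5.6],255],
  [[0,0,-5.9],[-10,-3,-5.6],255],
  [[0,0,-5.9],[-15,-4.5,-5.6],255],
  [[0,0,-5.9],[-20,-6,-5.6],255],
  [[0,0,-5.9],[-23.0,-6.9,-5.6],255],
  [[0,0,-5.9],[-23.0,-6.9,-5.6],255],
])

```text
clock: 5.15
tcp_pos: [0.4595, 0.0334, 0.1895]
orientation: [0.0, 0.632, 0.775, 0.0]
wrist_force: [-0.9, 0.0, -0.3]
finger_gap: 0.0072
grip_force: 39.3
```

Run:
```python
from h import *
st()
for i in (1,2,3): env.read_camera('top')
st()
p,d,c=look('wrist'); save('w2.png',p); P=cloud(c,d); Q=P.reshape(-1,3)
m=(Q[:,2]>.03)&(Q[:,2]<.06)&(abs(Q[:,0]-.46)<.06)&(abs(Q[:,1]-.037)<.06); print('standw',rect(Q[m]))
p,d,c=look('top'); P=cloud(c,d); Q=P.reshape(-1,3)
p,d,c=look('scene'); save('s2.png',p[230:400,220:420]); P=cloud(c,d); Q=P.reshape(-1,3)
m=(Q[:,2]>.095)&(Q[:,2]<.16)&(abs(Q[:,0]-.46)<.05)&(abs(Q[:,1]-.037)<.05); print('tile',rect(Q[m]),Q[m].min(0),Q[m].max(0))
go(.4599,.035,.11,101.8)
a=cv2.resize(p[210:360,240:400],(480,450)); save('s2.png',np.hstack([a,cv2.resize(cv2.imread('pics/w2.png')[:,:,::-1],(320,240)).copy() if 0 else a[:,:0]]))
```

```text
5.15 [0.4595 0.0334 0.1895] xyaw 101.6 zaxis [ 0.001 -0.    -1.   ] F [-0.9  0.  -0.3] gap 0.0072 j [-0.1   0.11 -0.31  1.15 -0.    1.27]
5.3 [0.46   0.0355 0.1892] xyaw 101.8 zaxis [ 0.001  0.    -1.   ] F [-0.1 -1.  -1.2] gap 0.0071 j [-0.1   0.11 -0.31  1.14  0.    1.27]
standw (array([460.9,  39. ]), array([55.9, 70.1]), 11.4, 3521)
tile (array([459.7,  38.6]), array([ 9. , 64.5]), 10.9, 328) [0.44949333 0.00657498 0.10514266] [0.46381628 0.07000819 0.15992945]
turn [ 0.  -0.   0.1] shift [-0.09 -0.03  7.89]
```

View pics/w2.png

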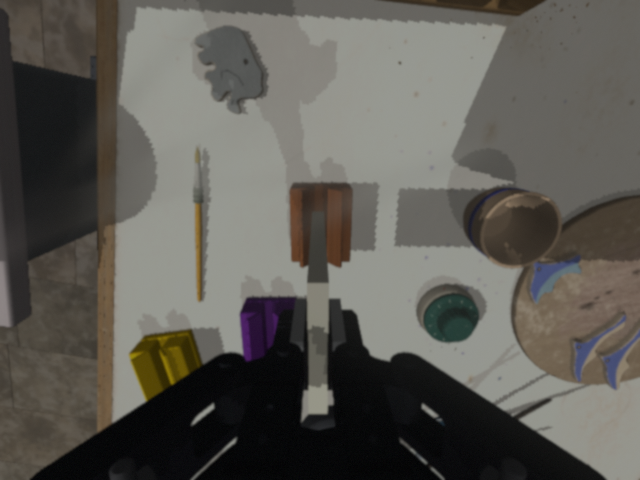

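View pics/s2.png

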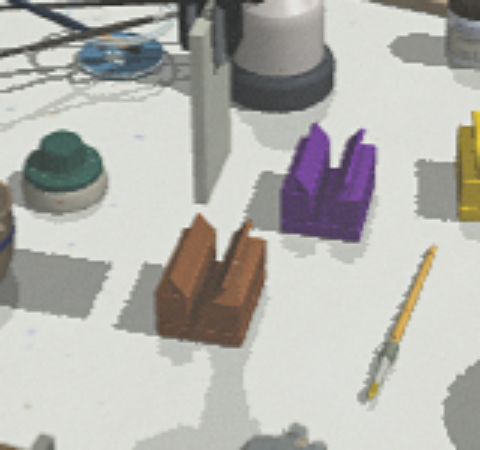

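The wrist view shows the tile at (318,330) lined up with the brown stand's groove at (320,225), and the scene crop shows it hanging plumb above the stand at (212,280). Now lowering it.

>>> carry_out([
  [[0,0,0],[0.1,0,2.5],255],
  [[0,0,0],[0.1,0,4.5],255],
  [[0,0,0],[0.1,0,6],255],
  [[0,0,0],[0.1,0,7],255],
  [[0,0,0],[0.1,0,8],255],
  [[0,0,0],[0.1,0,8.7],255],
  [[0,0,0],[0.1,0,9.1],255],
  [[0,0,0],[0.1,0,9.2],255],
])

```text
clock: 6.45
tcp_pos: [0.4607, 0.036, 0.0972]
orientation: [0.001, 0.631, 0.776, 0.001]
wrist_force: [3.9, 1.0, 1.6]
finger_gap: 0.0073
grip_force: 39.8
```

>>> carry_out([
  [[0,0,0],[0,0,0.1],255],
  [[0,0,0],[0,0,0.2],255],
  [[0,0,0],[0,0,0.2],225],
  [[0,0,0],[0,0,0.2],200],
  [[0,0,0],[0,0,0.2],180],
  [[0,0,0],[0,0,0.2],160],
  [[0,0,0],[0,0,0.1],160],
  [[0,0,0],[0,0,-1],160],
])

```text
clock: 7.45
tcp_pos: [0.4589, 0.036, 0.1066]
orientation: [-0.001, 0.631, 0.776, -0.001]
wrist_force: [0.5, 0.4, -0.4]
finger_gap: 0.032
grip_force: 0.0
```

>>> carry_out([
  [[0,0,0],[0,0,-2],160],
  [[0,0,0],[0,0,-4],160],
  [[0,0,0],[0,0,-6],120],
  [[0,0,0],[0,0,-9],60],
  [[0,0,0],[0,0,-12],0],
  [[0,0,0],[0,0,-12],0],
  [[0,0,0],[0,0,-12],0],
  [[0,0,0],[0,0,-12],0],
])

```text
clock: 8.45
tcp_pos: [0.4589, 0.0361, 0.226]
orientation: [-0.001, 0.631, 0.776, -0.001]
wrist_force: [0.3, 0.1, -0.3]
finger_gap: 0.085
grip_force: 0.0
```

Run:
```python
from h import *
st()
p,d,c=look('wrist'); save('w3.png',p); P=cloud(c,d); Q=P.reshape(-1,3)
m=(Q[:,2]>.115)&(Q[:,2]<.14)&(abs(Q[:,0]-.46)<.05)&(abs(Q[:,1]-.037)<.05); print('tiletop',rect(Q[m]),Q[m].mean(0),np.percentile(Q[m,2],[5,50,95]))
p,d,c=look('scene'); a=cv2.resize(p[210:360,240:400],(480,450)); save('s3.png',a)
go(.5358,-.235,.22,60)
```

```text
8.45 [0.4589 0.0361 0.226 ] xyaw 101.8 zaxis [-0.002  0.    -1.   ] F [ 0.3  0.1 -0.3] gap 0.085 j [-0.1   0.1  -0.24  1.24 -0.    1.27]
tiletop (array([460.4,  39.4]), array([ 7.6, 60. ]), 11.7, 822) [0.45970463 0.04186718 0.12693957] [0.12574782 0.12714983 0.12822962]
turn [-0.1  0.  41.8] shift [-28.1    1.97   0.58]
```

View pics/s3.png

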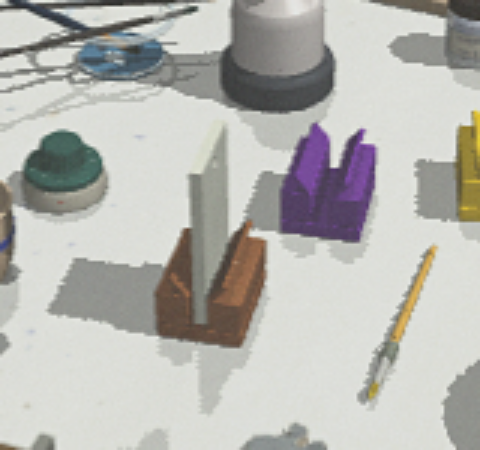

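The tile is seated at (205,250) in the crop: its top is 127 mm up as it must be, it is centred and it is released. Next, the cap.

>>> carry_out([
  [[0,0,41.8],[-28.1,2,0.5],0],
  [[0,0,41.8],[-28.1,2,0.5],0],
  [[0,0,41.8],[-28.1,2,0.5],0],
  [[0,0,41.8],[-28.1,2,0.5],0],
  [[0,0,41.8],[-28.1,2,0.5],0],
  [[0,0,41.8],[-28.1,2,0.5],0],
  [[0,0,41.8],[-28.1,2,0.5],0],
  [[0,0,41.8],[-28.1,2,0.5],0],
])

```text
clock: 9.55
tcp_pos: [0.5364, -0.2337, 0.2219]
orientation: [-0.0, 0.866, 0.501, -0.0]
wrist_force: [0.2, -0.0, 0.2]
finger_gap: 0.0857
grip_force: 0.0
```

Run:
```python
from h import *
st()
p,d,c=look('wrist'); save('w4.png',p); P=cloud(c,d); Q=P.reshape(-1,3)
m=(Q[:,2]>.125)&(Q[:,2]<.145)&(np.hypot(Q[:,0]-.536,Q[:,1]+.235)<.04); print('cap',rect(Q[m]),cv2.minEnclosingCircle((Q[m][:,:2]*1000).astype(np.float32)),np.median(Q[m,2]))
P=cloud(*look('top')[:0:-1]); Q=P.reshape(-1,3)
import pickle; o=pickle.load(open('o.pkl','rb')); Q=cloud(o['top'][2],o['top'][1]).reshape(-1,3)
r=np.hypot(Q[:,0]-.536,Q[:,1]+.235); m=(Q[:,2]>.07)&(r>.04)&(r<.1); print(m.sum(),np.round(Q[m][:10],3))
go(.5358,-.235,.106,60)
```

```text
9.55 [ 0.5364 -0.2337  0.2219] xyaw 60.1 zaxis [-0.  0. -1.] F [ 0.2 -0.   0.2] gap 0.0857 j [-0.55  0.34  0.05  1.29  0.    1.54]
cap (array([ 537.9, -233.4]), array([51.4, 51.7]), 18.3, 3984) ((537.7196655273438, -233.83547973632812), 26.368419647216797) 0.13620748883114742
0 []
turn [0.  0.  0.1] shift [-1.400e-01 -1.000e-02  1.162e+01]
```

View pics/w4.png

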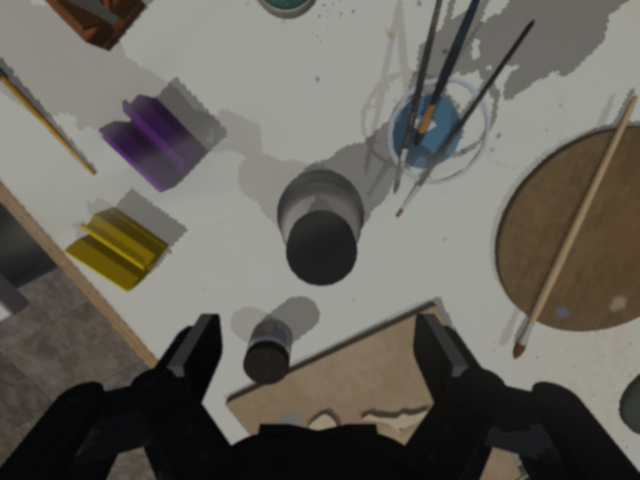

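The wrist view shows the cap at (321,247) centred between the fingers, with the jar at (268,355) and the brushes at (420,150) clear of them. Its position agrees with the earlier measure to 2 mm, so I descend and grip.

>>> carry_out([
  [[0,0,0],[0,0,5],0],
  [[0,0,0],[0,0,8.5],0],
  [[0,0,0],[0,0,11],0],
  [[0,0,0],[0,0,11.6],0],
  [[0,0,0],[0,0,11.6],60],
  [[0,0,0],[0,0,11.6],120],
  [[0,0,0],[0,0,11.6],255],
  [[0,0,0],[0,0,11.6],255],
], force=70)

```text
clock: 10.65
tcp_pos: [0.5376, -0.2354, 0.1072]
orientation: [0.001, 0.866, 0.5, 0.001]
wrist_force: [1.6, -0.3, 3.4]
finger_gap: 0.0505
grip_force: 72.1
```

>>> carry_out([
  [[0,0,0],[0,0,0],255],
  [[0,0,0],[0,0,0],255],
  [[0,0,0],[0,0,0.2],255],
  [[0,0,0],[0,0,0.4],255],
  [[0,0,0],[0,0,0.6],255],
  [[0,0,0],[0,0,0.75],255],
  [[0,0,0],[0,0,0.75],255],
  [[0,0,0],[0,0,0.75],255],
])

```text
clock: 11.65
tcp_pos: [0.5376, -0.2354, 0.0993]
orientation: [0.001, 0.866, 0.5, 0.001]
wrist_force: [2.8, 0.8, 8.0]
finger_gap: 0.0503
grip_force: 72.5
```

```bash
python3 -c "
from h import *
st()"
```

```text
11.65 [ 0.5376 -0.2354  0.0993] xyaw 60.0 zaxis [ 0.002 -0.001 -1.   ] F [2.8 0.8 8. ] gap 0.0503 j [-0.55  0.4  -0.16  1.01  0.    1.54]
```

>>> carry_out([
  [[0,0,-10],[0,0,0],255],
  [[0,0,-20],[0,0,0],255],
  [[0,0,-30],[0,0,0],255],
  [[0,0,-40],[0,0,0],255],
  [[0,0,-50],[0,0,0],255],
  [[0,0,-60],[0,0,0],255],
  [[0,0,-70],[0,0,0],255],
  [[0,0,-80],[0,0,0],255],
])

```text
clock: 12.65
tcp_pos: [0.5376, -0.2359, 0.0994]
orientation: [0.001, 0.34, 0.941, -0.001]
wrist_force: [1.3, -1.1, 8.3]
finger_gap: 0.0504
grip_force: 72.6
```

```bash
python3 -c "
from h import *
st(); print(env.get_state()['ft_torque'])"
```

```text
12.65 [ 0.5376 -0.2359  0.0994] xyaw 140.3 zaxis [ 0.002 -0.002 -1.   ] F [ 1.3 -1.1  8.3] gap 0.0504 j [-0.55  0.4  -0.16  1.01 -0.    0.14]
[-0.05543983 -0.39889966 -0.03702488]
```

Turned 80° with the push held at 8 N. Settling briefly, then lifting slowly.

>>> carry_out([
  [[0,0,-3],[0,0,0],255],
  [[0,0,-3],[0,0,0],255],
  [[0,0,-3],[0,0,-0.3],255],
  [[0,0,-3],[0,0,-0.7],255],
  [[0,0,-3],[0,0,-1],255],
  [[0,0,-3],[0,0,-1.3],255],
  [[0,0,-3],[0,0,-1.5],255],
  [[0,0,-3],[0,0,-1.5],255],
])

```text
clock: 13.65
tcp_pos: [0.5367, -0.2343, 0.1121]
orientation: [-0.001, 0.317, 0.948, 0.001]
wrist_force: [5.9, 0.9, -1.9]
finger_gap: 0.0504
grip_force: 73.5
```

>>> carry_out([
  [[0,0,0],[0,0,0],255],
  [[0,0,0],[0,0,-0.3],255],
  [[0,0,0],[0,0,-0.6],255],
  [[0,0,0],[0,0,-0.9],255],
  [[0,0,0],[0,0,-1.2],255],
  [[0,0,0],[0,0,-1.5],255],
  [[0,0,0],[0,0,-1.5],255],
  [[0,0,0],[0,0,-1.5],255],
])

```text
clock: 14.65
tcp_pos: [0.5365, -0.2349, 0.1284]
orientation: [-0.0, 0.317, 0.948, -0.0]
wrist_force: [0.6, -0.0, 0.3]
finger_gap: 0.0503
grip_force: 73.9
```

```bash
python3 -c "
from h import *
st(); print(env.get_state()['ft_torque'])"
```

```text
14.65 [ 0.5365 -0.2349  0.1284] xyaw 143.0 zaxis [-0. -0. -1.] F [ 0.6 -0.   0.3] gap 0.0503 j [-0.55  0.38 -0.11  1.08 -0.    0.1 ]
[ 0.04722498 -0.01446053  0.04431254]
```

Free. Lifting to about 5 cm above the rest position.

>>> carry_out([
  [[0,0,0],[0,0,-0.5],255],
  [[0,0,0],[0,0,-1],255],
  [[0,0,0],[0,0,-1.6],255],
  [[0,0,0],[0,0,-2.2],255],
  [[0,0,0],[0,0,-2.7],255],
  [[0,0,0],[0,0,-3],255],
  [[0,0,0],[0,0,-3],255],
  [[0,0,0],[0,0,-3],255],
])

```text
clock: 15.65
tcp_pos: [0.5365, -0.2349, 0.1581]
orientation: [-0.0, 0.317, 0.948, 0.0]
wrist_force: [0.5, -0.6, -0.3]
finger_gap: 0.0502
grip_force: 73.9
```

Run:
```python
from h import *
st()
p,d,c=look('scene'); save('s5.png',cv2.resize(p[120:400,180:440],(780,600)[:1]+(600,) if 0 else (557,600)))
Q=cloud(c,d).reshape(-1,3)
m=(Q[:,2]>.11)&(abs(Q[:,0]-.46)<.03)&(abs(Q[:,1]-.037)<.04); print('tile',np.percentile(Q[m,2],98),rect(Q[m]))
```

```text
15.65 [ 0.5365 -0.2349  0.1581] xyaw 143.0 zaxis [-0.  0. -1.] F [ 0.5 -0.6 -0.3] gap 0.0502 j [-0.55  0.36 -0.06  1.14 -0.    0.1 ]
tile 0.1290772550670429 (array([462.6,  38.5]), array([ 9.4, 62.7]), 11.5, 186)
```

View pics/s5.png

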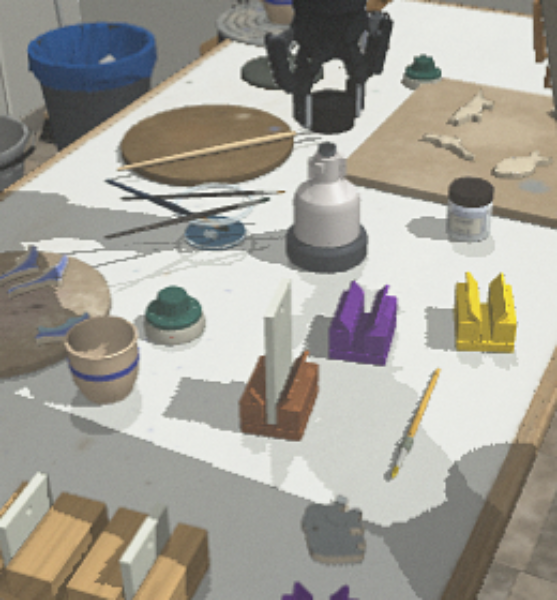

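The picture shows the cap held level at (327,105) above the bare neck at (327,150). The tile stands in the brown stand at (280,350), and nothing else has moved.

```bash
python3 -c "
from workcell import env
print(env.hand_in())"
```

```text
the job is handed in; nothing more can be done
None
```

The job is handed in at about 16 s: the tall tile stands released, centred and fully down in the brown stand, and the freed cap is held level with its rim about 3.5 cm above the bottle neck; the other items look undisturbed in the last picture.

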